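# Lean a plaque on the spray stand and hold the sprung stencil arm at its stop

### The job

Take the tall arched plaque out of the drying rack and lean it on the spray stand, its foot in the groove and its back resting on the steel rail, and let go of it. Then push the stencil arm's upright peg round, against the spring, until the arm is hard against its stop, and keep holding it there: the program finishes while still holding the arm, so that I can spray through the stencil. Leave the short plaque, the tub, the palette and the spatula where they are.

Things in the scene. Friction and masses are not known exactly. Their poses are not given: they have to be found in the camera images.
- plaque: The plaque to use: a loose wooden board 10 mm thick (its x), 80 wide (y), 160 tall (z), straight-sided up to 120 mm, then a half-round top of radius 40; about 0.1 kg; both faces alike. Origin: centre of its underside (foot), z to the arched top. At the start it stands upright in either of the two rack slots, its x along the rack's x.
- plaque_top (a point): The highest point of the plaque's arch, mid-thickness, 160 mm above its foot along the plaque's z.
- short_plaque: Bystander: a rectangular wooden plaque 10 mm thick, 80 mm wide, only 85 mm tall, standing in the other rack slot. Origin: centre of its underside.
- rack: Drying rack fixed to the table: wooden base 170 x 110 x 12 mm (x, y, z), with two slots at x = -40 and +40 mm, each 15 mm wide, between slats 100 mm long (y) that reach 47 mm above the table. Plaques stand on the base, 12 mm above the table. Origin: centre of the base's underside.
- stand: Plywood spray stand fixed to the table: base 12 mm thick, 160 mm along its x, from y = -210 to +75 mm. Origin: on the table under the middle of the groove; x points away from the robot (up to 14 degrees aside). It carries the groove, the rail behind it (-x) and, on a pivot post at its -y side, the sprung stencil arm.
- groove (a point): Middle of the floor of the groove for the plaque's foot, 12 mm above the table. The groove runs 100 mm along the stand's y and is 24 mm wide (x), between a front strip (x = 12 to 22 mm, 15 mm above the floor) and a low rear strip (x = -22 to -12 mm, 7 mm above the floor).
- rail_mid (a point): Middle of the steel rail's axis: stand x = -28.7 mm, z = 92.4 mm. Round, 12 mm thick, along y, between posts 20 x 12 mm (x, y) at y = -62 and +62 mm, 102 mm high. A plaque with its foot in the groove and its back on the rail leans towards the robot (-x), 0.17 to 0.3 rad from upright.
- lever_hinge (a point): On the stencil arm's vertical pivot axis, at x = 45 mm, y = -140 mm, z = 105 mm of the stand (level with point lever_peg).
- lever_peg (a point): The upright round steel peg on the short tail of the stencil arm, 14 mm thick, 110 mm from the pivot axis. It stands free from z = 75 to 125 mm, above the tail bar (12 mm wide, up to z = 75 mm). This point: on its axis at z = 105 mm.
- stencil (a point): Middle of the stencil plate at the arm's other end, 140 mm from the pivot axis, across it from the peg: upright aluminium, 4 mm thick, 90 mm wide, z = 40 to 170 mm, with a rectangular window. At the stop it stands in front of (+x of) the leaning plaque without touching it.
- lever (a joint): Swing of the stencil arm about the vertical axis, rad, growing anticlockwise seen from above. 0: at rest by its spring, peg on the robot's side, stencil swung away. 1.1: hard against its stop pin, tail along the stand's -y: the peg travels forward (+x) and outward (-y). The spring resists with 2.7 N at the peg at rest, 6 N at the stop, and swings the arm back if let go.
- tub: Bystander: a round white tub with lid, 72 mm diameter, 75 mm tall. Origin: centre of its underside.
- palette: Bystander: a white divided tray 110 x 170 x 22 mm. Origin: centre of its underside.
- spatula: Bystander: a spatula lying on the table.
Things that resemble listed ones, but are neither listed nor needed, are in the scene too. What is shaped like the plaque but pink is not meant.

How it is judged:
On the way, in this order (a step that is already met when the one before it is completed fails the run):
1. the arched plaque leans on the stand, foot in the groove, back on the rail, let go, the stencil arm still open (x of plaque in the frame of stand between -0.018 and 0.018 m and y of plaque in the frame of stand between -0.03 and 0.03 m and z of plaque in the frame of stand below 0.022 m and x of plaque_top in the frame of stand below -0.012 m and angle between plaque's own z axis and vertical between 0.1 and 0.5 rad and angle between the y axis of plaque and the y axis of stand, either way round below 0.15 rad and contact force between plaque and stand above 0.1 N and contact force between each of the fingers, the arm and plaque below 0.1 N and linear speed of plaque below 0.03 m/s and value of joint lever below 0.6 rad), for 0.2 s.
2. the stencil arm is wound to its stop (value of joint lever above 1.04 rad), for 0.2 s.
At the end, for the whole second after the job is handed in: The arched plaque leans untouched and at rest, foot in the groove (18 mm across, 30 mm along), 0.1 to 0.5 rad towards the rail, square within 0.15 rad; the arm is within 0.06 rad of its stop, pressed by the fingers with over 1 N through the last second; bystanders within 25 mm of their starts (x of plaque in the frame of stand between -0.018 and 0.018 m and y of plaque in the frame of stand between -0.03 and 0.03 m and z of plaque in the frame of stand below 0.022 m and x of plaque_top in the frame of stand below -0.012 m and angle between plaque's own z axis and vertical between 0.1 and 0.5 rad and angle between the y axis of plaque and the y axis of stand, either way round below 0.15 rad and contact force between plaque and stand above 0.1 N and contact force between each of the fingers, the arm and plaque below 0.1 N and linear speed of plaque below 0.03 m/s and value of joint lever above 1.04 rad and contact force between the fingers and stand above 1 N and distance of each of short_plaque, tub, palette, spatula from where it was at the start of the episode below 0.025 m); the arm keeps its last pose, push and grip.
It fails at once if a bystander is disturbed (moved more than 25 mm) (distance of any of short_plaque, tub, palette, spatula from where it was at the start of the episode above 0.025 m).
It also fails if it takes over 51 s, if anything falls off the work surface, if the arm or the gripper's body presses on something with over 40 N, if the wrist force passes 120 N, or if a joint passes its speed limit or range.

### The arm

A 6-joint arm with a two-finger parallel gripper is mounted at the origin on the work surface. World frame = base frame: x ahead of the robot, y to its left, z up, the work surface at z = 0. Lengths are in m, angles in rad, forces in N, time in s.
With the tool pointing down it reaches from about 0.325 to 0.875 m from the base axis. Payload 4.4 kg.
Tool frame: the origin (TCP) lies between the finger pads; the fingertips stand 22 mm ahead of it and the grasp point (between the pads) lies 3 mm ahead of it; z points along the fingers, y is the line along which they close (so a half turn about z gives the same grasp; the last joint's range is limited). The gripper opens to 85 mm and grips with 20 to 120 N. Pads are 22 mm wide; open, the fingers measure 114 mm over their backs; the gripper's body (76 mm by 85 mm) begins 54 mm behind the grasp point. The pads swing forward as they close: fully open they stand 13 mm farther back than shut.
Start: joints at [-1.452, 0.207, 1.542, -0, 1.393, -0.15], TCP at [0.153, -0.554, 0.253] pointing down, gripper open.
Joint ranges: [-2.73, 2.73], [-0.86, 2.22], [0.23, 2.46], [-1.11, 4.25], [0.08, 2.63], [-2.82, 2.82]. Speed limits (rad/s): [2.79, 2.79, 3.14, 3.14, 3.14, 3.14].

### API

Orientations are given as a 3x3 rotation matrix whose columns are the frame's x, y, z axes.
In Python, from workcell import env gives the robot as it stands.
- The arm moves only by the tool drive_tool, never from a script. Its arguments are lists of equal length, an entry for each row: "xyz": the shift along the tool's x, y, z in m, a list of three; "angular": the turn, a rotation vector about the tool's x, y, z in units of 8 degrees (1.0 is 8 degrees), a list of three. In form: {"xyz": [[dx, dy, dz], ...], "angular": [[ax, ay, az], ...]}. A call has exactly 10 rows; each row shifts and turns the commanded pose from where the row before left it, along the tool's axes as they then stand; what a row does not reach is not made up. A row lasts 1/10 s, in which the tool goes at most 50 mm and 8.59 degrees, less where a joint would pass 70% of its speed; a pose out of reach is approached as far as the arm can. A call with a gripper value outside its range is refused whole. "grip" is the opening, from 0 (shut) to 1 (fully open), set as the call begins (left out, the last holds). The fingers move at their own pace and stop on an object; "newtons" is the grip in N (left out, the last holds). Time passes only in rows, so rows that do not move let the fingers close, or fill a call up. It gives the time, the measured TCP pose, the force, the opening and the grip force at its end, in the units of the state.
- env.get_state(): the state, without advancing time (a new reading comes with each control period).
- env.capture(name): name is "scene" or "top" or "wrist"; returns a dict with "img" (480x640x3 uint8, red, green, blue), "range_z" (480x640 float32, m along the optical axis (not along the pixel's ray), 0 where there is no reading), "intrinsics" (3x3 intrinsics, pixels), "k1" (the pictures are not rectified: a ray, as slopes to the right and down, at radius r is drawn at 1 + k1 r^2 times it, then the intrinsics apply), "pose" (4x4, takes a point from camera to world coordinates); the wrist camera has in their place "mount" (4x4, takes a point from camera to tool coordinates, whose origin is the TCP and whose axes are the flange's). Camera axes: x right, y down, z forward; pixel columns grow to the right and rows downward; lengths in m; the calibration is good to about 2 mm. A picture is of the moment at which its call begins: read the wrist's pose just before it.
- env.close_job(): hands the job in; it is judged then, once.
Trained networks look in the newest picture that a camera, given by its name, has taken for a name from the list of things; names that differ only in an ending like _2 or _b are one class to them, and where a whole thing is asked for, a point or a joint stands for the part that bears it (a point fixed in the world has none). Each returns a list of dicts, best first, with "conf" (0 to 1); they miss things now and then, are a little off and sometimes report something else, mostly with a low value. They report only what shows in the picture. A call takes as long as a camera call. They do not tell look-alikes from the thing itself.
- env.search_frame(label, camera): "location" ([row, column] in pixels, amid what is visible of it).
- env.cut_out(label, camera): "pixels" (480x640 bool, what is visible of it) and "location" ([row, column] in pixels, amid what is visible of it).
The state is a dict: "time": time; "q": joint angles; "dq": joint speeds; "tau": joint torques, N m; "tcp_pos": TCP position; "ee_rot": TCP orientation; "contact_force": force on the tool from outside, world axes, zero at the start; "wrist_torque": the same for the moment, N m; "width": finger opening in m; "grip_force": force on a finger pad.
Only numpy, scipy, OpenCV 4.12 (cv2) and the standard library are available. Lean on these libraries where they do the work, as an engineer would, in place of code of your own. Each camera call takes 0.05 s, during which the arm holds its last target. There are 200 camera calls.

## Working session

There is one attempt and no reset: what is moved stays moved. The work goes in short steps, Python scripts to look and compute and a tool call to move; the robot and the scene stay as the last step left them, time stands still between calls to the robot, and variables do not carry over. Pictures are saved under pics/ and viewed, at most 10 in all, crops included, and the job is handed in when it is done.

Besides the shell and the picture viewer there is one more tool, called as name(argument=value, ...) on one line, values as JSON. drive_tool: Moves the arm, as the interface text tells. Its arguments: {"type":"object","properties":{"xyz":{"type":"array"},"angular":{"type":"array"},"grip":{"type":"number"},"newtons":{"type":"number"}},"required":["xyz","angular"]}

```bash
mkdir -p pics; cat > h.py <<'E'
import numpy as np, cv2
from workcell import env
def cap(n):
    s=env.get_state(); c=env.capture(n)
    if 'pose' not in c:
        T=np.eye(4);T[:3,:3]=s['ee_rot'];T[:3,3]=s['tcp_pos'];c['pose']=T@np.array(c['mount'])
    return c
def cloud(c):
    K=np.array(c['intrinsics']);z=c['range_z'];v,u=np.mgrid[:480,:640]
    p=cv2.undistortPoints(np.stack([u,v],-1).reshape(-1,1,2).astype(float),K,np.array([c['k1'],0,0,0,0.])).reshape(480,640,2)
    P=np.concatenate([p*z[...,None],z[...,None]],-1)
    W=P@c['pose'][:3,:3].T+c['pose'][:3,3]; W[z<=0]=np.nan
    return W
def save(c,n): cv2.imwrite('pics/'+n,c['img'][...,::-1])
E
python3 - <<'E'
from h import *
np.set_printoptions(precision=3,suppress=True)
for n in ['scene','top']:
    c=cap(n);save(c,n+'.png');W=cloud(c);np.save(n+'.npy',W)
    print(n,c['pose'][:3,3],c['pose'][:3,2])
    for l in ['plaque','short_plaque','rack','stand','lever_peg','stencil','tub','palette','spatula','rail_mid']:
        try:
            for d in env.cut_out(l,n)[:3]:
                m=d['pixels'];print(l,round(d['conf'],2),np.round(d['location']),m.sum(),np.nanmedian(W[m],0),np.nanmax(W[m][:,2]))
        except Exception as e: print(l,e)
print(env.get_state()['time'])
E
```

```text
scene [1.552 0.114 0.837] [-0.793 -0.088 -0.603]
plaque 0.69 [221. 424.] 960 [0.447 0.284 0.107] 0.17013542267361847
plaque 0.58 [223. 486.] 1047 [0.4   0.479 0.083] 0.15905488601721307
short_plaque 0.65 [245. 424.] 522 [0.527 0.283 0.073] 0.09942993140809575
rack 0.89 [262. 417.] 1048 [0.539 0.269 0.013] 0.06351380930119033
stand 0.96 [260. 299.] 4342 [ 0.563 -0.056  0.012] 0.1705200340090406
lever_peg 0.74 [260. 274.] 604 [ 0.62  -0.115  0.081] 0.1705200340090406
lever_peg 0.2 [262. 301.] 4284 [ 0.564 -0.058  0.012] 0.1705200340090406
palette 0.91 [224. 187.] 1406 [ 0.392 -0.437  0.008] 0.02441948752682821
palette 0.68 [262. 299.] 4263 [ 0.564 -0.058  0.012] 0.1705200340090406
spatula 0.97 [253. 172.] 816 [ 0.554 -0.442  0.005] 0.02261719118376826
spatula 0.26 [244. 426.] 520 [0.527 0.284 0.073] 0.09942993140809575
rail_mid 0.74 [264. 419.] 1008 [0.539 0.27  0.013] 0.049101490637371015
rail_mid 0.73 [260. 296.] 4390 [ 0.562 -0.059  0.012] 0.1705200340090406
top [ 0.453 -0.002  1.587] [ 0.09   0.003 -0.996]
plaque 0.72 [308. 154.] 532 [0.389 0.477 0.102] 0.16538457887908886
plaque 0
[... 230 characters left out ...]
225.] 1791 [0.479 0.283 0.012] 0.173545862243476
stand 0.7 [258. 339.] 5271 [ 0.541 -0.069  0.013] 0.17610149614652482
lever_peg 0.59 [262. 339.] 5143 [ 0.539 -0.069  0.013] 0.17610149614652482
lever_peg 0.56 [243. 365.] 356 [ 0.579 -0.133  0.079] 0.17510451725369158
stencil 0.81 [240. 368.] 486 [ 0.582 -0.13   0.078] 0.17610149614652482
stencil 0.47 [307. 464.] 2123 [ 0.387 -0.437  0.006] 0.03263692000572638
tub 0.62 [189. 236.] 486 [0.733 0.254 0.072] 0.08477546485654375
palette 0.86 [306. 465.] 2076 [ 0.387 -0.435  0.006] 0.03263692000572638
spatula 0.69 [264. 457.] 898 [ 0.521 -0.419  0.005] 0.02828833720310997
rail_mid 0.66 [257. 342.] 5133 [ 0.539 -0.069  0.013] 0.17610149614652482
1.1
```

```bash
python3 - <<'E'
import cv2,numpy as np
a=cv2.imread('pics/scene.png')[150:330,130:560];b=cv2.imread('pics/top.png')[170:350,120:520]
a=cv2.resize(a,(716,300));b=cv2.resize(b,(667,300));b=cv2.copyMakeBorder(b,0,0,0,49,0)
cv2.imwrite('pics/ab.png',np.vstack([a,b]))
E
```

```text
(no output)
```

View pics/ab.png

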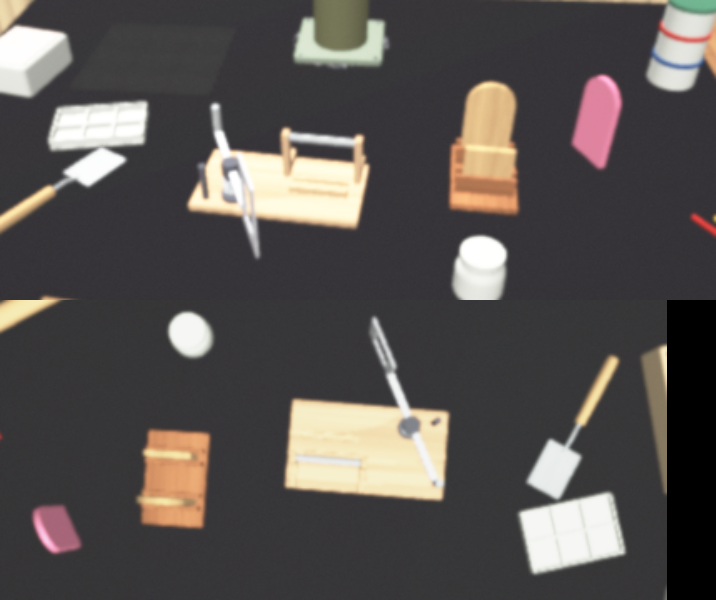

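The picture shows the arched wooden plaque in the rack's near slot (panel ~490,130). The short plaque is in the far slot and the pink look-alike is to the left of the rack. The stand is centred near (365,450) in the top panel, with the peg on the robot's side at (437,483).

```bash
cat > m.py <<'E'
from h import *
np.set_printoptions(precision=4,suppress=True)
W=np.load('top.npy');S=np.load('scene.npy')
def box(W,a): 
    lo,hi=np.array(a).T; return W[np.all((W>lo)&(W<hi),-1)]
for n,a in [('stand',[(.35,.75),(-.3,.15),(.005,.02)]),('rack',[(.3,.65),(.2,.36),(.005,.02)])]:
  for Q,q in [(W,'top'),(S,'scene')]:
    P=box(Q,a); print(n,q,len(P),cv2.minAreaRect(P[:,:2].astype(np.float32)),np.median(P[:,2]))
def line(P):
    m=P.mean(0);d=np.linalg.svd(P-m)[2][0];return len(P),m,P.min(0),P.max(0),d
for Q in (W,S):
  print('plaque top',line(box(Q,[(.38,.48),(.2,.36),(.12,.19)])))
  print('plaque mid',line(box(Q,[(.38,.48),(.2,.36),(.06,.12)])))
  print('short',line(box(Q,[(.48,.6),(.2,.36),(.06,.13)])))
  print('rail',line(box(Q,[(.35,.58),(-.08,.15),(.085,.12)])))
  print('peg',line(box(Q,[(.3,.55),(-.3,-.12),(.085,.15)])))
E
python3 m.py
```

```text
stand top 4976 ((0.5496570467948914, -0.0749870240688324), (0.44885340332984924, 0.39924535155296326), 89.9966049194336) 0.010703586637358375
stand scene 2810 ((0.5977799892425537, -0.06686274707317352), (0.2852155268192291, 0.2834766209125519), 86.22572326660156) 0.010540528087235046
rack top 1578 ((0.4757375121116638, 0.279812753200531), (0.34841370582580566, 0.15950459241867065), 0.04044363275170326) 0.01053883717722881
rack scene 513 ((0.4875081181526184, 0.28417396545410156), (0.10960887372493744, 0.17117159068584442), 86.79045104980469) 0.010270142562546769
plaque top (111, array([0.4392, 0.2809, 0.1611]), array([0.4344, 0.2474, 0.121 ]), array([0.445 , 0.3214, 0.1764]), array([-0.0465, -0.9629, -0.2659]))
plaque mid (21, array([0.4405, 0.2652, 0.0873]), array([0.4337, 0.2471, 0.0614]), array([0.4449, 0.3026, 0.1182]), array([0.1316, 0.991 , 0.0258]))
short (116, array([0.519 , 0.2845, 0.0937]), array([0.5125, 0.2454, 0.0611]), array([0.5256, 0.327 , 0.1037]), array([-0.0571, -0.9941, -0.0927]))
rail (227, array([0.5119, 0.0065, 0.098 ]), array([ 0.4975, -0.0599,  0.0858]), arr
[... 268 characters left out ...]
 array([0.432 , 0.2458, 0.12  ]), array([0.4558, 0.325 , 0.1708]), array([ 0.0644,  0.9976, -0.0265]))
plaque mid (493, array([0.4469, 0.2849, 0.0907]), array([0.4351, 0.245 , 0.0602]), array([0.4536, 0.3247, 0.1199]), array([-0.0639, -0.998 ,  0.0001]))
short (379, array([0.5261, 0.2834, 0.0806]), array([0.5131, 0.2435, 0.0601]), array([0.5341, 0.3236, 0.0994]), array([-0.0622, -0.9979, -0.0198]))
rail (243, array([0.5187, 0.0064, 0.0942]), array([ 0.4975, -0.0615,  0.0851]), array([0.531 , 0.0739, 0.1021]), array([0.0754, 0.9972, 0.0004]))
peg (66, array([ 0.4807, -0.1801,  0.1056]), array([ 0.4727, -0.1879,  0.0851]), array([ 0.4874, -0.174 ,  0.125 ]), array([ 0.0364,  0.0294, -0.9989]))
```

```bash
cat >> h.py <<'E'
from scipy.spatial.transform import Rotation as Ro
np.set_printoptions(precision=4,suppress=True)
def down(yang,tilt=0,ax=None):
    "tool z down, tool y at world angle yang(rad); tilt: rotvec in world applied after"
    y=np.array([np.cos(yang),np.sin(yang),0]);z=np.array([0,0,-1.]);R=np.stack([np.cross(y,z),y,z],1)
    return R if ax is None else Ro.from_rotvec(tilt*np.array(ax)).as_matrix()@R
def plan(p,R=None):
    s=env.get_state();R0=np.array(s['ee_rot']);p0=np.array(s['tcp_pos'])
    if R is None:R=R0
    print('t',s['time'],'tcp',p0,'q',np.array(s['q']),'F',np.array(s['contact_force']),'w',s['width'])
    print('shift in old tool axes',R0.T@(p-p0),'| in new axes',R.T@(p-p0))
    print('turn units',np.degrees((Ro.from_matrix(R0).inv()*Ro.from_matrix(R)).as_rotvec())/8)
E
python3 - <<'E'
from h import *
print(env.get_state()['ee_rot'])
for k in (0,np.pi): plan(np.array([.441,.285,.27]),down(-.064+k))
E
```

```text
[[ 0.9638  0.2665 -0.    ]
 [ 0.2665 -0.9638  0.    ]
 [-0.     -0.     -1.    ]]
t 1.1 tcp [ 0.1533 -0.5542  0.2533] q [-1.4515  0.2066  1.5415 -0.      1.3935 -0.1505] F [-0.2056  0.4969  0.1977] w 0.08513778107781171
shift in old tool axes [ 0.501  -0.7321 -0.0167] | in new axes [ 0.8559  0.2335 -0.0167]
turn units [-0.0001  0.     -8.8593]
t 1.1 tcp [ 0.1533 -0.5542  0.2533] q [-1.4515  0.2066  1.5415 -0.      1.3935 -0.1505] F [-0.2056  0.4969  0.1977] w 0.08513778107781171
shift in old tool axes [ 0.501  -0.7321 -0.0167] | in new axes [-0.8559 -0.2335 -0.0167]
turn units [ 0.      0.0001 13.6407]
```

drive_tool(xyz=[[0,0,-0.004],[0,0,-0.004],[0,0,-0.004],[0,0,-0.004],[0,0,-0.004],[0,0,-0.004],[0,0,-0.004],[0,0,-0.004],[0,0,-0.004],[0,0,0]], angular=[[0,0,-0.985],[0,0,-0.985],[0,0,-0.985],[0,0,-0.985],[0,0,-0.985],[0,0,-0.985],[0,0,-0.985],[0,0,-0.985],[0,0,-0.98],[0,0,0]], grip=0.6, newtons=40)

```text
time: 2.1
tcp_pos: [0.1533, -0.5546, 0.29]
ee_rot: [[0.064, 0.998, 0.0], [0.998, -0.064, -0.001], [-0.001, 0.0, -1.0]]
contact_force: [-0.9, 0.9, -0.8]
width: 0.0514
grip_force: 0.0
```

drive_tool(xyz=[[0.016,0.0467,0],[0.016,0.0467,0],[0.016,0.0467,0],[0.016,0.0467,0],[0.016,0.0467,0],[0.048,0,0],[0.048,0,0],[0.048,0,0],[0.048,0,0],[0.048,0,0]], angular=[[0,0,0],[0,0,0],[0,0,0],[0,0,0],[0,0,0],[0,0,0],[0,0,0],[0,0,0],[0,0,0],[0,0,0]])

```text
time: 3.1
tcp_pos: [0.4065, -0.2478, 0.289]
ee_rot: [[0.068, 0.998, 0.0], [0.998, -0.068, 0.0], [0.0, 0.0, -1.0]]
contact_force: [0.9, -0.5, -0.4]
width: 0.0512
grip_force: 0.0
```

drive_tool(xyz=[[0.048,0,0],[0.048,0,0],[0.048,0,0],[0.048,0,0],[0.048,0,0],[0.048,0,0],[0.048,0,0],[0.048,0,0],[0.048,0,0],[0.04,0,0]], angular=[[0,0,0],[0,0,0],[0,0,0],[0,0,0],[0,0,0],[0,0,0],[0,0,0],[0,0,0],[0,0,0],[0,0,0]])

```text
time: 4.1
tcp_pos: [0.4364, 0.2238, 0.2893]
ee_rot: [[0.066, 0.998, 0.0], [0.998, -0.066, 0.0], [0.0, 0.0, -1.0]]
contact_force: [0.5, 0.5, -0.1]
width: 0.0511
grip_force: 0.0
```

```bash
python3 - <<'E'
from h import *
c=cap('wrist');W=cloud(c);save(c,'w1.png')
for a in ([(.38,.48),(.2,.36),(.11,.19)],[(.38,.48),(.2,.36),(.165,.19)],[(.49,.58),(.2,.36),(.07,.12)]):
    lo,hi=np.array(a).T;P=W[np.all((W>lo)&(W<hi),-1)]
    if len(P): print(len(P),np.median(P,0),P.min(0),P.max(0))
plan(np.array([.441,.285,.26]),down(-.064))
E
```

```text
1655 [0.4394 0.2891 0.1685] [0.4323 0.2475 0.1395] [0.4462 0.326  0.1744]
1091 [0.4393 0.2877 0.1708] [0.4331 0.2618 0.165 ] [0.4452 0.311  0.1744]
1764 [0.5167 0.2864 0.0971] [0.5119 0.2448 0.07  ] [0.5259 0.3251 0.1   ]
t 4.15 tcp [0.4363 0.2286 0.2893] q [ 0.3034 -0.0007  1.694   0.0056  1.4461  0.3647] F [-0.0936  2.9175  0.5025] w 0.05139214651780396
shift in old tool axes [0.0564 0.0012 0.0296] | in new axes [0.0565 0.0011 0.0293]
turn units [ 0.0006 -0.0431  0.0147]
```

View pics/w1.png

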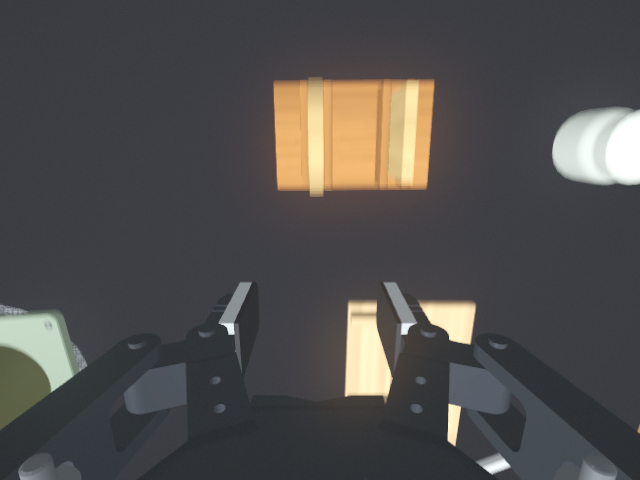

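The wrist view shows the arched plaque's top edge at about (316,135), the short plaque at (402,135), and the fingers clear of both. The plaque centre comes out at (0.4395, 0.286), which agrees with the other cameras.

drive_tool(xyz=[[0.0285,0,0],[0.028,0,0],[0,0,0.02],[0,0,0.03],[0,0,0.03],[0,0,0.03],[0,0,0.02],[0,0,0.015],[0,0,0.007],[0,0,0]], angular=[[0,-0.04,0.01],[0,0,0],[0,0,0],[0,0,0],[0,0,0],[0,0,0],[0,0,0],[0,0,0],[0,0,0],[0,0,0]])

```text
time: 5.15
tcp_pos: [0.4397, 0.2763, 0.136]
ee_rot: [[0.067, 0.998, -0.003], [0.998, -0.067, -0.007], [-0.007, -0.002, -1.0]]
contact_force: [-1.1, -0.9, 0.3]
width: 0.0512
grip_force: 0.0
```

drive_tool(xyz=[[0,0,0],[0,0,0],[0,0,0],[0,0,0],[0,0,0],[0,0,0],[0,0,0],[0,0,0],[0,0,0],[0,0,0]], angular=[[0,0,0],[0,0,0],[0,0,0],[0,0,0],[0,0,0],[0,0,0],[0,0,0],[0,0,0],[0,0,0],[0,0,0]], grip=0, newtons=50)

```text
time: 6.15
tcp_pos: [0.441, 0.2771, 0.1383]
ee_rot: [[0.065, 0.998, 0.001], [0.998, -0.065, -0.005], [-0.005, 0.001, -1.0]]
contact_force: [-1.7, 0.2, 6.3]
width: 0.0091
grip_force: 49.6
```

drive_tool(xyz=[[0,0,-0.01],[0,0,-0.02],[0,0,-0.02],[0,0,-0.02],[0,0,-0.025],[0,0,-0.025],[0,0,-0.02],[0,0,-0.015],[0,0,-0.005],[0,0,0]], angular=[[0,0,0],[0,0,0],[0,0,0],[0,0,0],[0,0,0],[0,0,0],[0,0,0],[0,0,0],[0,0,0],[0,0,0]])

```text
time: 7.15
tcp_pos: [0.4408, 0.2778, 0.2979]
ee_rot: [[0.065, 0.998, 0.001], [0.998, -0.065, -0.005], [-0.005, 0.002, -1.0]]
contact_force: [0.7, 0.1, -1.1]
width: 0.0099
grip_force: 48.7
```

```bash
cat > s.py <<'E'
from h import *
# stand pose refined from top edges: rail and base
yaw=-.070; o=np.array([.5416,.0045]); c,s=np.cos(yaw),np.sin(yaw);Rs=np.array([[c,-s],[s,c]])
for n in ('top','scene'):
    W=np.load(n+'.npy');L=(W[...,:2]-o)@Rs; z=W[...,2]
    m=(np.abs(z-.012)<.006)&(np.abs(L[...,0])<.11)&(L[...,1]>-.24)&(L[...,1]<.11)
    print(n,'base',np.percentile(L[m],[.5,99.5],axis=0))
    for a,b in ((-.058,.058),):
        m=(z>.088)&(z<.106)&(np.abs(L[...,1])<.05)&(L[...,0]<0)&(L[...,0]>-.06)
        P=L[m];print('rail x',np.median(P[:,0]),np.percentile(P[:,0],[2,98]),'slope',np.polyfit(P[:,1],P[:,0],1))
    m=(z>.07)&(z<.11)&(np.abs(L[...,1])>.05)&(np.abs(L[...,1])<.08)&(L[...,0]<-.01)&(L[...,0]>-.06)
    P=L[m];print('posts y',P[P[:,1]>0][:,1].min(),P[P[:,1]>0][:,1].max(),P[P[:,1]<0][:,1].min(),P[P[:,1]<0][:,1].max(),'x',P[:,0].min(),P[:,0].max())
    m=(z>.022)&(z<.032)&(np.abs(L[...,1])<.045)&(L[...,0]>-.0)&(L[...,0]<.04); P=L[m]; print('front strip x',len(P),np.percentile(P[:,0],[2,50,98]) if len(P) else '')
E
python3 s.py
```

```text
top base [[-0.1013 -0.2217]
 [ 0.0956  0.0909]]
rail x -0.029739845525390655 [-0.0354 -0.0239] slope [-0.0002 -0.0296]
posts y 0.05103389154564084 0.06874320609592267 -0.06674413147293001 -0.05165715376510492 x -0.03969660781469502 -0.019982694392538042
front strip x 91 [0.0113 0.0169 0.0211]
scene base [[-0.0773 -0.2078]
 [ 0.0837  0.0739]]
rail x -0.022768392376789234 [-0.0311 -0.0181] slope [-0.0007 -0.0232]
posts y 0.05075945795586496 0.06795106958796877 -0.06788518768676051 -0.0502764597386353 x -0.03979269770706459 -0.012567815086588887
front strip x 90 [0.0133 0.0208 0.0275]
```

```bash
cat > p.py <<'E'
from h import *
yaw=-.070; o=np.array([.5416,.0045]); c,s=np.cos(yaw),np.sin(yaw);Rs=np.array([[c,-s],[s,c]])
def w(x,y,z): return np.r_[o+Rs@[x,y],z]
ys=[-s,c,0]
Rp=down(yaw,-.22,ys); P=w(-.0256,-.0084,.1373)
if __name__=='__main__':
    print('target',P,Rp[:,2]); plan(P+[0,0,.13],Rp); plan(P,Rp)
E
python3 p.py
```

```text
target [ 0.5155 -0.0021  0.1373] [ 0.2177 -0.0153 -0.9759]
t 7.15 tcp [0.4408 0.2778 0.2979] q [ 0.399   0.0595  1.6144 -0.0051  1.4685  0.4649] F [ 0.7389  0.0591 -1.1105] w 0.009863991477346453
shift in old tool axes [-0.2742  0.0927  0.0321] | in new axes [-0.274   0.0851  0.0504]
turn units [-1.5643  0.0314  0.0372]
t 7.15 tcp [0.4408 0.2778 0.2979] q [ 0.399   0.0595  1.6144 -0.0051  1.4685  0.4649] F [ 0.7389  0.0591 -1.1105] w 0.009863991477346453
shift in old tool axes [-0.2736  0.0925  0.1621] | in new axes [-0.274   0.0568  0.1772]
turn units [-1.5643  0.0314  0.0372]
```

drive_tool(xyz=[[-0.015,0.005,0.003],[-0.03,0.01,0.004],[-0.04,0.0135,0.004],[-0.045,0.015,0.004],[-0.045,0.015,0.004],[-0.04,0.0135,0.004],[-0.03,0.01,0.004],[-0.02,0.0075,0.003],[-0.009,0.003,0.002],[0,0,0]], angular=[[0,0,0],[0,0,0],[0,0,0],[0,0,0],[0,0,0],[0,0,0],[0,0,0],[0,0,0],[0,0,0],[0,0,0]])

```text
time: 8.15
tcp_pos: [0.5143, -0.0026, 0.2651]
ee_rot: [[0.067, 0.998, -0.003], [0.998, -0.067, -0.005], [-0.005, -0.003, -1.0]]
contact_force: [0.4, 0.3, -1.4]
width: 0.0093
grip_force: 48.7
```

drive_tool(xyz=[[0,0,0],[0,0,0],[0,0,0],[0,0,0],[0,0,0],[0,0,0],[0,0,0],[0,0,0],[0,0,0],[0,0,0]], angular=[[-0.2,0.006,0.006],[-0.3,0.006,0.006],[-0.4,0.006,0.006],[-0.35,0.006,0.006],[-0.2,0.006,0.006],[-0.11,0,0],[0,0,0],[0,0,0],[0,0,0],[0,0,0]])

```text
time: 9.15
tcp_pos: [0.5152, -0.002, 0.2666]
ee_rot: [[0.069, 0.974, 0.215], [0.998, -0.067, -0.016], [-0.001, 0.216, -0.976]]
contact_force: [-0.8, 0.4, -0.7]
width: 0.0094
grip_force: 48.7
```

```bash
cat > q.py <<'E'
from p import *
plan(P,Rp)
# where is the held plaque? scene cloud near
c=cap('scene');W=cloud(c);save(c,'held.png')
L=np.concatenate([(W[...,:2]-o)@Rs,W[...,2:]],-1)
t=np.array(env.get_state()['tcp_pos']);R=np.array(env.get_state()['ee_rot'])
T=(W-t)@R
m=(np.abs(T[...,1])<.02)&(T[...,2]>.03)&(T[...,2]<.14)&(np.abs(T[...,0])<.08)
Q=T[m];print(len(Q),'plaque in tool: x',np.percentile(Q[:,0],[1,99]),'y face',np.median(Q[:,1]),'z max',np.percentile(Q[:,2],[98,99.5,100]))
print('slope y/z, y/x',np.linalg.lstsq(np.c_[Q[:,2],Q[:,0],np.ones(len(Q))],Q[:,1],rcond=None)[0])
E
python3 q.py
```

```text
t 9.15 tcp [ 0.5152 -0.002   0.2666] q [-0.186  -0.0676  1.8203  0.0263  1.1726 -0.1246] F [-0.8455  0.3909 -0.7356] w 0.009402141958904956
shift in old tool axes [ 0.     -0.0277  0.1264] | in new axes [-0.0001 -0.028   0.1263]
turn units [-0.0168  0.0052  0.0078]
1079 plaque in tool: x [-0.0297  0.0492] y face 0.006704754323397907 z max [0.1264 0.1283 0.1292]
slope y/z, y/x [-0.0031 -0.0031  0.0069]
```

drive_tool(xyz=[[0,-0.0022,0.01],[0,-0.0033,0.015],[0,-0.0044,0.02],[0,-0.0044,0.02],[0,-0.0044,0.02],[0,-0.0033,0.015],[0,-0.0022,0.01],[0,-0.0013,0.006],[0,-0.0011,0.005],[0,0,0]], angular=[[0,0,0],[0,0,0],[0,0,0],[0,0,0],[0,0,0],[0,0,0],[0,0,0],[0,0,0],[0,0,0],[0,0,0]])

```text
time: 10.2
tcp_pos: [0.515, -0.0021, 0.1424]
ee_rot: [[0.069, 0.974, 0.215], [0.998, -0.067, -0.016], [-0.001, 0.216, -0.976]]
contact_force: [-0.3, -0.1, -1.2]
width: 0.0099
grip_force: 48.7
```

drive_tool(xyz=[[0,-0.0003,0.0015],[0,-0.0003,0.0015],[0,-0.0003,0.0015],[0,-0.0001,0.0005],[0,0,0],[0,0,0],[0,0,0],[0,0,0],[0,0,0],[0,0,0]], angular=[[0,0,0],[0,0,0],[0,0,0],[0,0,0],[0,0,0],[0,0,0],[0,0,0],[0,0,0],[0,0,0],[0,0,0]])

```text
time: 11.2
tcp_pos: [0.5152, -0.0021, 0.1377]
ee_rot: [[0.069, 0.974, 0.215], [0.998, -0.067, -0.016], [-0.001, 0.216, -0.976]]
contact_force: [0.4, -0.8, -0.7]
width: 0.0095
grip_force: 48.7
```

```bash
cat > r.py <<'E'
from p import *
plan(P,Rp)
c=cap('scene');W=cloud(c);save(c,'placed.png')
L=np.concatenate([(W[...,:2]-o)@Rs,W[...,2:]],-1)
m=(np.abs(L[...,1])<.045)&(L[...,2]>.045)&(L[...,2]<.095)&(L[...,0]>-.03)&(L[...,0]<.02)
Q=L[m];print(len(Q),'y',np.percentile(Q[:,1],[1,99]),'x=a z+b y+c',np.linalg.lstsq(np.c_[Q[:,2]-.012,Q[:,1],np.ones(len(Q))],Q[:,0],rcond=None)[0])
cv2.imwrite('pics/placed_c.png',cv2.resize(c['img'][180:330,220:420,::-1],(800,600)))
E
python3 r.py
```

```text
t 11.2 tcp [ 0.5152 -0.0021  0.1377] q [-0.1862  0.0912  1.9519  0.0315  0.8823 -0.1347] F [ 0.433  -0.7514 -0.7077] w 0.009485934924028291
shift in old tool axes [0.     0.0002 0.0004] | in new axes [0.     0.0002 0.0004]
turn units [-0.0159  0.0055  0.0084]
480 y [-0.0392  0.0408] x=a z+b y+c [-0.2297 -0.0081  0.0091]
```

View pics/placed_c.png

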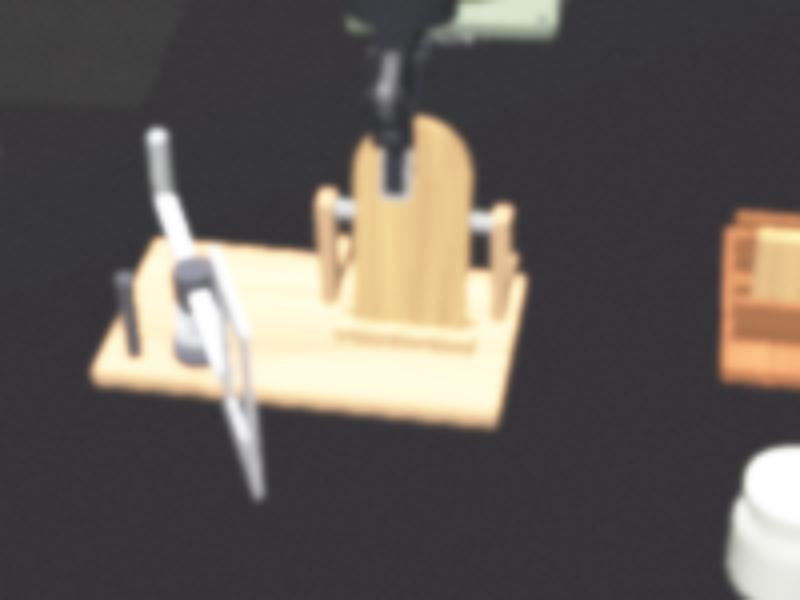

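The picture shows the plaque's foot behind the front strip at about (405,325), centred between the posts at (328,245) and (503,255), and still held by the gripper. I'll lower it the last millimetre and release.

drive_tool(xyz=[[0,0,0.0007],[0,0,0.0007],[0,0,0],[0,0,0],[0,0,0],[0,0,0],[0,0,0],[0,0,0],[0,0,0],[0,0,0]], angular=[[0,0,0],[0,0,0],[0,0,0],[0,0,0],[0,0,0],[0,0,0],[0,0,0],[0,0,0],[0,0,0],[0,0,0]])

```text
time: 12.25
tcp_pos: [0.5156, -0.0021, 0.1364]
ee_rot: [[0.069, 0.974, 0.216], [0.998, -0.067, -0.016], [-0.001, 0.216, -0.976]]
contact_force: [-0.9, 0.3, 1.3]
width: 0.0097
grip_force: 49.1
```

drive_tool(xyz=[[0,0,0],[0,0,0],[0,0,0],[0,0,0],[0,0,0],[0,0,0],[0,0,0],[0,0,0],[0,0,0],[0,0,0]], angular=[[0,0,0],[0,0,0],[0,0,0],[0,0,0],[0,0,0],[0,0,0],[0,0,0],[0,0,0],[0,0,0],[0,0,0]], grip=0.5)

```text
time: 13.25
tcp_pos: [0.5155, -0.0021, 0.1363]
ee_rot: [[0.069, 0.974, 0.215], [0.998, -0.067, -0.016], [-0.001, 0.216, -0.976]]
contact_force: [1.3, 0.4, -0.6]
width: 0.0428
grip_force: 0.0
```

```bash
python3 r.py
```

```text
t 13.25 tcp [ 0.5155 -0.0021  0.1363] q [-0.1862  0.094   1.9522  0.0315  0.8791 -0.1347] F [ 1.2661  0.4048 -0.6401] w 0.042816983356685885
shift in old tool axes [ 0.      0.0002 -0.001 ] | in new axes [ 0.      0.0002 -0.001 ]
turn units [-0.0158  0.0055  0.0082]
503 y [-0.0395  0.0409] x=a z+b y+c [-0.2947 -0.0016  0.0116]
```

drive_tool(xyz=[[0,0,-0.007],[0,0,-0.01],[0,0,-0.015],[0,0,-0.02],[0,0,-0.02],[0,0,-0.02],[0,0,-0.018],[0,0,-0.01],[0,0,0],[0,0,0]], angular=[[0,0,0],[0,0,0],[0,0,0],[0,0,0],[0,0,0],[0,0,0],[0,0,0],[0,0,0],[0,0,0],[0,0,0]])

```text
time: 14.3
tcp_pos: [0.4894, -0.0002, 0.2533]
ee_rot: [[0.069, 0.974, 0.216], [0.998, -0.067, -0.016], [-0.001, 0.216, -0.976]]
contact_force: [-0.1, -0.4, -0.4]
width: 0.0426
grip_force: 0.0
```

```bash
cat > l.py <<'E'
from p import *
h=w(.045,-.14,0)
def peg(q): 
    a=q-1.1; return w(.045+.11*np.sin(a),-.14-.11*np.cos(a),0)
print('hinge',h,'peg0',peg(0),'peg1.1',peg(1.1))
if __name__=='__main__':
    plan(peg(0)+[0,0,.24],down(yaw-1.1))
    W=np.load('scene.npy')
    for n in('top','scene'):
        W=np.load(n+'.npy');D=W-peg(0);m=(np.hypot(D[...,0],D[...,1])<.02)&(W[...,2]>.085)
        P=W[m];print(n,len(P),P.mean(0),P.max(0))
E
python3 r.py; python3 l.py
```

```text
t 14.3 tcp [ 0.4894 -0.0002  0.2533] q [-0.1931 -0.1157  1.8924  0.0282  1.1487 -0.133 ] F [-0.1367 -0.3545 -0.3716] w 0.042602355852326905
shift in old tool axes [0.     0.0004 0.119 ] | in new axes [-0.0001  0.0002  0.119 ]
turn units [-0.0157  0.0056  0.0082]
499 y [-0.0413  0.0411] x=a z+b y+c [-0.2913  0.0051  0.0113]
hinge [ 0.5767 -0.1383  0.    ] peg0 [ 0.4754 -0.1812  0.    ] peg1.1 [ 0.569 -0.248  0.   ]
t 14.35 tcp [ 0.4891 -0.0001  0.2526] q [-0.1932 -0.1149  1.893   0.0283  1.1488 -0.1329] F [ 0.018  -0.5641 -0.6096] w 0.04275907134835078
shift in old tool axes [-0.1816 -0.0039  0.0122] | in new axes [-0.0833  0.1614  0.0126]
turn units [ 1.3928 -0.8475  7.8528]
top 26 [ 0.4739 -0.1786  0.1189] [ 0.4805 -0.1729  0.1333]
scene 66 [ 0.4807 -0.1801  0.1056] [ 0.4874 -0.174   0.125 ]
```

drive_tool(xyz=[[-0.01,0,0.001],[-0.02,0,0.001],[-0.028,-0.001,0.002],[-0.033,-0.001,0.002],[-0.033,-0.001,0.002],[-0.026,-0.001,0.002],[-0.018,0,0.001],[-0.01,0,0.001],[-0.0036,0,0],[0,0,0]], angular=[[0,0,0],[0,0,0],[0,0,0],[0,0,0],[0,0,0],[0,0,0],[0,0,0],[0,0,0],[0,0,0],[0,0,0]])

```text
time: 15.35
tcp_pos: [0.4755, -0.1813, 0.2405]
ee_rot: [[0.069, 0.974, 0.215], [0.998, -0.068, -0.015], [-0.0, 0.215, -0.977]]
contact_force: [0.7, 0.8, -0.1]
width: 0.0424
grip_force: 0.0
```

drive_tool(xyz=[[0,0,0],[0,0,0],[0,0,0],[0,0,0],[0,0,0],[0,0,0],[0,0,0],[0,0,0],[0,0,0],[0,0,0]], angular=[[0.139,-0.085,0.785],[0.139,-0.085,0.785],[0.139,-0.085,0.785],[0.139,-0.085,0.785],[0.139,-0.085,0.785],[0.139,-0.085,0.785],[0.139,-0.085,0.785],[0.139,-0.085,0.785],[0.139,-0.085,0.785],[0.139,-0.085,0.785]])

```text
time: 16.35
tcp_pos: [0.476, -0.18, 0.2411]
ee_rot: [[0.922, 0.388, 0.001], [0.388, -0.922, 0.0], [0.001, 0.0, -1.0]]
contact_force: [-0.2, 0.7, -0.1]
width: 0.0429
grip_force: 0.0
```

```bash
python3 - <<'E'
from l import *
c=cap('wrist');W=cloud(c);save(c,'w2.png')
D=W-peg(0);m=(np.hypot(D[...,0],D[...,1])<.025)&(W[...,2]>.09)&(W[...,2]<.14);P=W[m]
print(len(P),P.mean(0) if len(P) else 0, P[P[:,2]>.12].mean(0))
plan(peg(0)+[0,0,.107],down(yaw-1.1))
E
```

```text
hinge [ 0.5767 -0.1383  0.    ] peg0 [ 0.4754 -0.1812  0.    ] peg1.1 [ 0.569 -0.248  0.   ]
480 [ 0.4755 -0.1801  0.1183] [ 0.474  -0.1806  0.1251]
t 16.4 tcp [ 0.4764 -0.1804  0.241 ] q [-0.5322  0.077   1.7148  0.0004  1.3492  0.6427] F [ 0.3266 -0.1529  0.0414] w 0.04271259733128118
shift in old tool axes [-0.0013  0.0004  0.134 ] | in new axes [-0.0012  0.0004  0.134 ]
turn units [ 0.0016 -0.005  -0.0359]
```

View pics/w2.png

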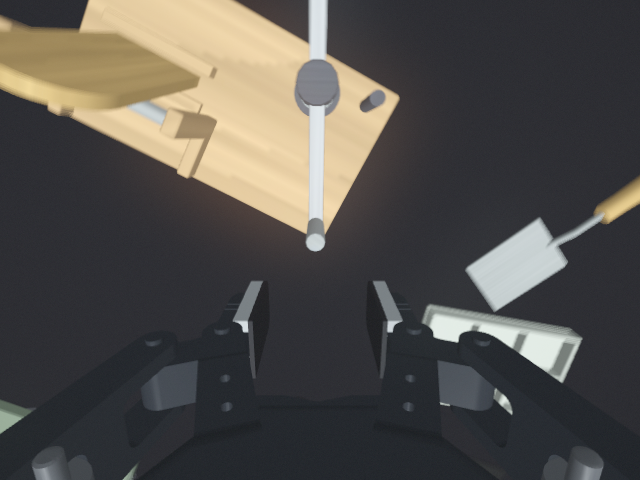

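The wrist view shows the peg top at (316,240), midway between the pads. The stop pin is at (373,100), well away from the fingers.

drive_tool(xyz=[[-0.001,0,0.008],[0,0,0.015],[0,0,0.02],[0,0,0.022],[0,0,0.022],[0,0,0.02],[0,0,0.014],[0,0,0.008],[0,0,0.005],[0,0,0]], angular=[[0,0,-0.036],[0,0,0],[0,0,0],[0,0,0],[0,0,0],[0,0,0],[0,0,0],[0,0,0],[0,0,0],[0,0,0]])

```text
time: 17.4
tcp_pos: [0.475, -0.1817, 0.1068]
ee_rot: [[0.918, 0.396, 0.001], [0.396, -0.918, -0.001], [0.001, 0.001, -1.0]]
contact_force: [-0.1, 0.7, 0.1]
width: 0.0427
grip_force: 0.0
```

drive_tool(xyz=[[0,0,0],[0,0,0],[0,0,0],[0,0,0],[0,0,0],[0,0,0],[0,0,0],[0,0,0],[0,0,0],[0,0,0]], angular=[[0,0,0],[0,0,0],[0,0,0],[0,0,0],[0,0,0],[0,0,0],[0,0,0],[0,0,0],[0,0,0],[0,0,0]], grip=0, newtons=25)

```text
time: 18.4
tcp_pos: [0.4755, -0.1817, 0.108]
ee_rot: [[0.919, 0.395, 0.002], [0.395, -0.919, -0.001], [0.002, 0.002, -1.0]]
contact_force: [-1.5, 2.7, 5.5]
width: 0.0134
grip_force: 24.6
```

drive_tool(xyz=[[0.0002,0.006,0],[0.0002,0.006,0],[0.0002,0.006,0],[0.0002,0.006,0],[0.0002,0.006,0],[0.0002,0.006,0],[0.0002,0.006,0],[0.0002,0.006,0],[0.0002,0.006,0],[0.0002,0.006,0]], angular=[[0,0,-0.394],[0,0,-0.394],[0,0,-0.394],[0,0,-0.394],[0,0,-0.394],[0,0,-0.394],[0,0,-0.394],[0,0,-0.394],[0,0,-0.394],[0,0,-0.394]])

```text
time: 19.4
tcp_pos: [0.5131, -0.227, 0.108]
ee_rot: [[0.575, 0.818, 0.002], [0.818, -0.575, 0.001], [0.002, 0.001, -1.0]]
contact_force: [-2.5, 5.0, 6.2]
width: 0.0132
grip_force: 24.6
```

```bash
python3 - <<'E'
from l import *
print(peg(.55),peg(1.1)); plan(peg(1.1)+[0,0,.108],down(yaw))
t=np.array(env.get_state()['tcp_pos']);print('radius',np.hypot(*(t-h)[:2]))
E
```

```text
hinge [ 0.5767 -0.1383  0.    ] peg0 [ 0.4754 -0.1812  0.    ] peg1.1 [ 0.569 -0.248  0.   ]
[ 0.5128 -0.2278  0.    ] [ 0.569 -0.248  0.   ]
t 19.4 tcp [ 0.5131 -0.227   0.108 ] q [-0.5716  0.3382  1.7021  0.0019  1.1     0.0399] F [-2.4654  5.0381  6.1597] w 0.013214043241594337
shift in old tool axes [0.0149 0.0579 0.0001] | in new axes [-0.0171  0.0572 -0.    ]
turn units [ 0.0118 -0.0096 -3.8844]
radius 0.10910771496881792
```

drive_tool(xyz=[[0.0002,0.006,0],[0.0002,0.006,0],[0.0002,0.006,0],[0.0002,0.006,0],[0.0002,0.006,0],[0.0002,0.006,0],[0.0002,0.006,0],[0.0002,0.006,0],[0.0002,0.005,0],[0.0002,0.004,0]], angular=[[0,0,-0.394],[0,0,-0.394],[0,0,-0.394],[0,0,-0.394],[0,0,-0.394],[0,0,-0.394],[0,0,-0.394],[0,0,-0.394],[0,0,-0.394],[0,0,-0.34]])

```text
time: 20.4
tcp_pos: [0.5656, -0.2459, 0.108]
ee_rot: [[0.07, 0.998, 0.001], [0.998, -0.07, 0.001], [0.001, 0.001, -1.0]]
contact_force: [-5.0, 0.5, 5.5]
width: 0.0136
grip_force: 24.5
```

drive_tool(xyz=[[0,0.001,0],[0,0.001,0],[0,0.001,0],[0,0,0],[0,0,0],[0,0,0],[0,0,0],[0,0,0],[0,0,0],[0,0,0]], angular=[[0,0,0],[0,0,0],[0,0,0],[0,0,0],[0,0,0],[0,0,0],[0,0,0],[0,0,0],[0,0,0],[0,0,0]])

```text
time: 21.4
tcp_pos: [0.5671, -0.2461, 0.108]
ee_rot: [[0.071, 0.997, -0.002], [0.997, -0.071, 0.001], [0.001, -0.002, -1.0]]
contact_force: [-7.6, 3.7, 7.8]
width: 0.0131
grip_force: 24.9
```

drive_tool(xyz=[[0,0.001,0],[0,0.001,0],[0,0.001,0],[0,0,0],[0,0,0],[0,0,0],[0,0,0],[0,0,0],[0,0,0],[0,0,0]], angular=[[0,0,0],[0,0,0],[0,0,0],[0,0,0],[0,0,0],[0,0,0],[0,0,0],[0,0,0],[0,0,0],[0,0,0]])

```text
time: 22.4
tcp_pos: [0.5676, -0.2461, 0.1079]
ee_rot: [[0.071, 0.997, -0.008], [0.997, -0.071, 0.002], [0.001, -0.009, -1.0]]
contact_force: [-14.5, 4.8, 13.4]
width: 0.0133
grip_force: 26.4
```

```bash
sed -i 's/placed_c/fin_c/; s/220:420/200:400/' r.py; python3 r.py; python3 l.py|head -4
```

```text
t 22.4 tcp [ 0.5676 -0.2461  0.1079] q [-0.5476  0.45    1.5429 -0.003   1.1569 -0.4753] F [-14.473    4.8397  13.4256] w 0.013294321326996246
shift in old tool axes [ 0.2397 -0.0695 -0.0285] | in new axes [ 0.2398 -0.0609 -0.0438]
turn units [-1.637  -0.0084 -0.009 ]
349 y [-0.037   0.0414] x=a z+b y+c [-0.2871 -0.0271  0.0108]
hinge [ 0.5767 -0.1383  0.    ] peg0 [ 0.4754 -0.1812  0.    ] peg1.1 [ 0.569 -0.248  0.   ]
t 22.45 tcp [ 0.5676 -0.2461  0.1079] q [-0.5476  0.45    1.5429 -0.003   1.1569 -0.4753] F [-15.7883   4.9421  13.7527] w 0.01317387713149336
shift in old tool axes [ 0.0584 -0.0976 -0.1312] | in new axes [-0.0595 -0.0957 -0.1321]
turn units [-0.06    0.0253  7.8698]
```

View pics/fin_c.png

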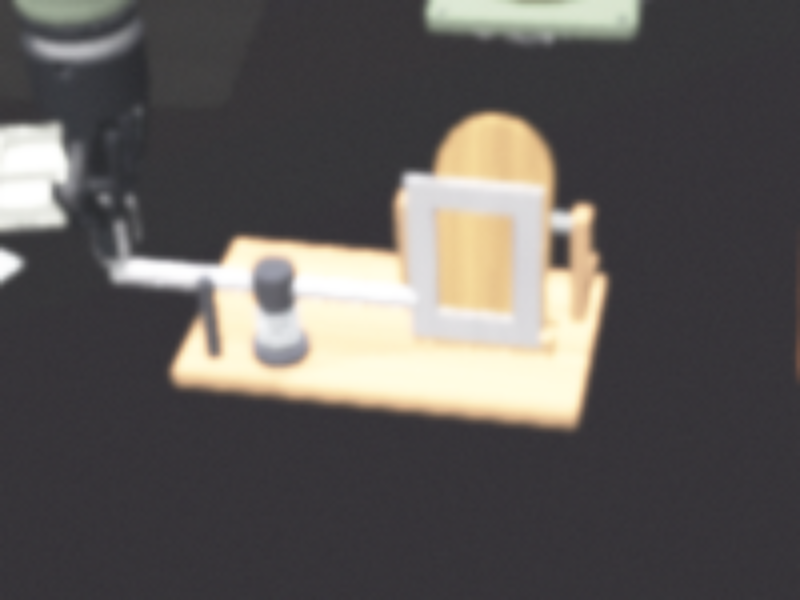

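The picture shows the stencil frame at (478,260), standing in front of the leaning plaque. The arm bar is against the stop pin at (210,310) and the gripper holds the peg at (120,250). The push force rose from 5 to 15 N while the tool moved less than 1 mm, so the arm is hard against its stop.

```bash
python3 -c "
from workcell import env
print(env.close_job())"
```

```text
the job is handed in; nothing more can be done
None
```

The plaque is leaning on the stand, about 0.28 rad back against the rail and let go, and the gripper is holding the stencil arm hard against its stop with about 15 N; I handed the job in at about 22.5 s, and the hand-in call returned no verdict.

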